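# Change the nozzle on the balloon inflator and hold it at blow

## Task

Change the nozzle on the shop's balloon inflator: lift the stout nozzle straight out of its outlet and put it back in its own slot of the nozzle rack, the one whose label shows its outline, then take the slim nozzle from the rack and seat it fully in that outlet. Twist it clockwise to the halfway mark, where the blower runs, not on to the lock click, and finish while still holding it there, because its spring turns it back when let go; do not disturb the spool, weight and tape dispenser on the counter.

Things in the scene. Friction and masses are not known exactly. Their poses are not given: they have to be found in the camera images.
- stout_nozzle: Black plastic nozzle, 72 mm tall, 70 g, with the thick short tip (26 to 22 mm across). Stands unlocked in the outlet at the start; lifts straight out. Origin: centre of its lower end, z up its axis. Stub 28 mm across, 0-14 mm up, tapered foot, two round lug pins along own +y and -y (6 mm thick, 0-6 mm up, out to 19.5 mm from the axis); flange 48 mm across, 14-18 mm up.
- stout_grip (a point): Grip point of the stout nozzle, on its axis 41 mm above its origin, same axes. Its gripping body is 18 to 52 mm up: two flats 28 mm apart that face own +x and -x, 36 mm along y. Put the TCP here, pointing down, fingers closing along x, so that the fingertips stay clear of the flange. Two ears on the flange, 10 mm wide, reach 29 mm along +y and -y, right above the lugs.
- slim_nozzle: Black plastic nozzle, 82 mm tall, 60 g, with the thin long tip (11 to 8 mm across); stub, lugs, flange, ears, body, origin and axes exactly as on the stout nozzle. Stands in its own slot of the rack at the start, turned up to 0.5 rad either way from the rack's axes.
- slim_grip (a point): Grip point of the slim nozzle, on its axis 41 mm above its origin, same axes; flats as on the stout nozzle.
- inflator: Electric balloon inflator, fixed: white plastic box 170 mm (own x) by 250 mm (own y), deck 125 mm above the counter. Two grey collars on the deck, 55 mm either side of the middle: at own -y the working outlet, at own +y one with a medium nozzle, locked and fixed, its top 203 mm above the counter: carry nozzles over it. Origin: centre of its underside, z up.
- outlet (a point): Working outlet: grey bayonet collar 60 mm across, 16 mm high, on the inflator's deck. Site on its axis at its top face, axes as the inflator's. Opening 33 mm across with two entry gaps 11 mm wide along point +y and -y: a nozzle enters with its own y along point y (either way round) and is fully home with its flange on the collar, its origin 14 mm below the point. It turns only clockwise.
- halfway_mark (a point): The halfway mark on the deck beside the collar: two short ribs, 36 mm from the outlet's axis, 45 deg (0.785 rad) clockwise, seen from above, from the entry mark (one long rib on the outlet's +y side); the same marks on its other side. An ear of the nozzle points at it when the blower runs. A square marks locked (90 deg). From 55 deg spring balls resist (up to 0.4 N m), then the lock clicks.
- blow_switch (a joint): Spring-loaded switch ring in the outlet, pushed round by the nozzle's lugs: 0 at rest, grows clockwise (rad), ends at 1.5. It lags the nozzle by about 0.14 rad (play) and reads about 0.64 with the nozzle at halfway. Its spring pushes back with 0.05 N m at rest, 0.11 N m at halfway. The lugs turn under the collar's lips with 2 mm of play up and down.
- rack: Nozzle rack, fixed: grey base 112 mm (own x) by 282 mm (own y), 10 mm thick, carrying three aluminium slot blocks (100 by 86 mm, tops 40 mm above the counter) side by side along own y, 90 mm apart, in an order that varies. Each has a hole and, flat beside it on the +x side, a white label with a nozzle's outline in black. Origin: centre of its underside.
- slot_stout (a point): The stout nozzle's own slot, empty at the start; its label (centre 48 mm along point +x) shows an outline with a thick short tip. Site: centre of the hole's mouth, at the block's top, axes as the rack's. Round hole 44 mm across, 20 mm deep: a nozzle stands in it turned any way, its flange on the block, its origin 14 mm below the point.
- slot_slim (a point): The slim nozzle's slot, same sizes; label outline with a thin long tip. Holds the slim nozzle at the start.
- slot_medium (a point): The medium nozzle's slot, same sizes; label outline with a middling tip. Empty: its nozzle is in use in the inflator's other outlet.
- ribbon_spool: Bystander: spool of curling ribbon, 68 mm across, 50 mm tall, standing loose on the counter. Origin: centre of its underside.
- balloon_weight: Bystander: cone-shaped steel balloon weight with a wire loop, 56 mm across, 63 mm tall, loose. Origin: centre of its underside.
- tape_dispenser: Bystander: black desk tape dispenser, 56 x 130 mm, 77 mm tall, loose. Origin: centre of its underside.

How it is judged:
On the way, in this order (a step that is already met when the one before it is completed fails the run):
1. the stout nozzle stands fully home in its own slot of the rack, let go (horizontal distance between stout_nozzle and slot_stout below 0.006 m and z of stout_nozzle in the frame of slot_stout below -0.011 m and angle between stout_nozzle's own z axis and vertical below 0.1 rad and contact force between the fingers and stout_nozzle below 0.1 N), for 0.2 s.
2. the slim nozzle is in the outlet, seated, not yet twisted (horizontal distance between slim_nozzle and outlet below 0.004 m and z of slim_nozzle in the frame of outlet below -0.0115 m and angle between slim_nozzle's own z axis and vertical below 0.1 rad and value of joint blow_switch below 0.25 rad), for 0.1 s.
At the end, for the whole second after the job is handed in: Slim nozzle gripped (over 2 N) and seated in the outlet (4 mm of its axis, upright, flange within 3.5 mm of the collar), still, turned clockwise to the halfway mark (-0.2 / +0.17 rad), switch ring turned by it; stout nozzle fully home, upright, untouched in its own slot (all of step 1 and horizontal distance between slim_nozzle and outlet below 0.004 m and z of slim_nozzle in the frame of outlet below -0.0105 m and angle between slim_nozzle's own z axis and vertical below 0.1 rad and angle between the y axis of slim_nozzle and the y axis of outlet, either way round between 0.585 and 0.96 rad and value of joint blow_switch between 0.42 and 0.95 rad and contact force between the fingers and slim_nozzle above 2 N and angular speed of slim_nozzle below 0.15 rad/s and contact force between the arm and stout_nozzle below 0.1 N); the arm keeps its last pose, push and grip.
It fails at once if the nozzle is twisted on into the lock click (value of joint blow_switch above 1.05 rad).
It fails at once if a bystander is moved more than 30 mm (distance of any of ribbon_spool, balloon_weight, tape_dispenser from where it was at the start of the episode above 0.03 m).
It also fails if it takes over 61 s, if anything falls off the work surface, if the arm or the gripper's body presses on something with over 40 N, if the wrist force passes 120 N, or if a joint passes its speed limit or range.

## Robot

A 7-joint arm with a two-finger parallel gripper is mounted at the origin on the work surface. World frame = base frame: x ahead of the robot, y to its left, z up, the work surface at z = 0. Lengths are in m, angles in rad, forces in N, time in s.
With the tool pointing down it reaches from about 0.425 to 0.875 m from the base axis. Payload 8.4 kg.
Tool frame: the origin (TCP) lies between the finger pads, 19 mm behind the fingertips; this is the grasp point; z points along the fingers, y is the line along which they close (so a half turn about z gives the same grasp; the last joint's range is limited). The gripper opens to 85 mm and grips with 20 to 120 N. Pads are 22 mm wide; open, the fingers measure 114 mm over their backs; the gripper's body (76 mm by 85 mm) begins 54 mm behind the grasp point. The pads swing forward as they close: fully open they stand 13 mm farther back than shut.
Start: joints at [-1.33, 0.333, 0.04, 1.465, -0.013, 1.343, -0.059], TCP at [0.217, 0.613, 0.25] pointing down, gripper open.
Joint ranges: [-2.58, 2.58], [-0.38, 2.09], [-1.3, 1.39], [0.25, 2.4], [-1.5, 4.64], [0.08, 2.09], [-2.65, 2.65]. Speed limits (rad/s): [2.22, 2.22, 2.79, 2.79, 3.14, 3.14, 3.14].

## Interface

Orientations are given as a rotation vector (axis times angle).
In Python, from bench import ctrl, vision, close_job gives the robot as it stands. The module is installed in compiled form; this text tells all that it offers.
- The arm moves only by the tool arm_command, never from a script. Its argument "steps" is a list of rows, each a list of 7 numbers: the turn, a rotation vector about the tool's x, y, z in rad, then the shift along the tool's x, y, z in m, then the opening, from 0 (shut) to 1 (fully open). A call has exactly 5 rows; each row shifts and turns the commanded pose from where the row before left it, along the tool's axes as they then stand; what a row does not reach is not made up. A row lasts 1/12 s, in which the tool goes at most 41.7 mm and 7.16 degrees, less where a joint would pass 70% of its speed; a pose out of reach is approached as far as the arm can. A call is refused whole if a number of a shift passes 0.0417 or a number of a turn 0.125, either way. A call with a gripper value outside its range is refused whole. The fingers move at their own pace and stop on an object; "squeeze" is the grip in N (left out, the last holds). Time passes only in rows, so rows that do not move let the fingers close, or fill a call up. It gives the time, the measured TCP pose, the force and the opening at its end, in the units of the state.
- ctrl.sense(): the state, without advancing time (a new reading comes with each control period).
- vision.grab_frame(name): name is "scene" or "top" or "wrist"; returns (picture, depth): 420x560x3 uint8, red, green, blue; 420x560 float32, m along the optical axis (not along the pixel's ray), 0 where there is no reading.
- vision.calibration(name): a dict with "fx", "fy", "cx", "cy" (pixels), "position" and "attitude" of the camera in the world. Camera axes: x right, y up, looking along -z (the intrinsics and any distortion apply to the point x, -y, -z); pixel columns grow to the right and rows downward; lengths in m; the calibration is good to about 2 mm. A picture is of the moment at which its call begins: read the wrist's pose just before it. calibration takes no time and is no camera call; for the wrist camera it gives the pose at the moment of the call.
- close_job(): hands the job in, once; it reports no verdict.
Trained networks look in the newest picture that a camera, given by its name, has taken for a name from the list of things; names that differ only in an ending like _2 or _b are one class to them, and where a whole thing is asked for, a point or a joint stands for the part that bears it (a point fixed in the world has none). Each returns a list of dicts, best first, with "p" (0 to 1); they miss things now and then, are a little off and sometimes report something else, mostly with a low value. They report only what shows in the picture. A call takes as long as a camera call.
- vision.spot_in(label, camera): "location" ([x, y, z] in m, in the coordinates of the camera as it stood for that picture, good to about 4 mm: the middle of the surface that is visible of it).
- vision.masks_of(label, camera): "region" (420x560 bool, what is visible of it).
- vision.mark_of(label, camera): "location" ([x, y, z] in m, in the coordinates of the camera as it stood for that picture, good to about 4 mm: a listed point, or the origin of a listed thing).
The state is a dict: "clock": time; "q": joint angles; "qd": joint speeds; "tau": joint torques, N m; "tcp_pos": TCP position; "tcp_rot": TCP orientation; "wrist_force": force on the tool from outside, world axes, zero at the start; "moment": the same for the moment, N m; "grip_width": finger opening in m.
Only numpy, scipy, OpenCV 4.12 (cv2) and the standard library are available. Lean on these libraries where they do the work, as an engineer would, in place of code of your own. Each camera call takes 0.05 s, during which the arm holds its last target. There are 200 camera calls.

## Working session

There is one attempt and no reset: what is moved stays moved. The work goes in short steps, Python scripts to look and compute and a tool call to move; the robot and the scene stay as the last step left them, time stands still between calls to the robot, and variables do not carry over. Pictures are saved under pics/ and viewed, on a budget of 10 in all, crops included, one or two more only if the job needs it, and the job is handed in when it is done.

Besides the shell and the picture viewer there is one more tool, called after "Request:" by a JSON object that holds its "op" and its "data". arm_command: Moves the arm, as the interface text tells. Its arguments: {"type":"object","properties":{"steps":{"type":"array"},"squeeze":{"type":"number"}},"required":["steps"]}

```bash
mkdir -p pics; cat > h.py <<'E'
import numpy as np, cv2
from scipy.spatial.transform import Rotation as R
from bench import ctrl, vision
def att(c):
    a=np.array(c["attitude"],float)
    if a.shape==(3,3): return a
    return R.from_rotvec(a).as_matrix() if a.size==3 else R.from_quat(a).as_matrix()
def w(c,p): return att(c)@np.array(p)+np.array(c["position"])
def px(c,P):
    q=att(c).T@(np.array(P)-np.array(c["position"])); return c["fx"]*q[0]/-q[2]+c["cx"], -c["fy"]*q[1]/-q[2]+c["cy"]
def cloud(c,d):
    v,u=np.mgrid[:d.shape[0],:d.shape[1]]
    p=np.stack([(u-c["cx"])/c["fx"]*d,-(v-c["cy"])/c["fy"]*d,-d],-1)
    return p@att(c).T+np.array(c["position"])
def save(n,im): cv2.imwrite("pics/"+n,cv2.cvtColor(im,cv2.COLOR_RGB2BGR))
E
python3 - <<'E'
from h import *
s=ctrl.sense(); print({k:np.round(v,4).tolist() for k,v in s.items()})
for n in("scene","top"):
    c=vision.calibration(n); print(n,c)
    im,d=vision.grab_frame(n); save(n+"0.png",im)
    for l in ["stout_grip","slim_grip","outlet","slot_stout","slot_slim","slot_medium","halfway_mark","rack","inflator","ribbon_spool","balloon_weight","tape_dispenser"]:
        for r in vision.mark_of(l,n)[:2]:
            P=w(c,r["location"]); print(n,l,round(r["p"],2),P.round(4),np.round(px(c,P)))
E
```

```text
{'clock': 0.0, 'q': [-1.3302, 0.3339, 0.0399, 1.4663, -0.0134, 1.3433, -0.0585], 'qd': [-0.0008, -0.0017, 0.0007, -0.0011, -0.0008, 0.0007, 0.0009], 'tau': [0.0003, -65.8547, 1.366, -40.5553, 0.0169, 0.0124, 0.0], 'tcp_pos': [0.2165, 0.6124, 0.2491], 'tcp_rot': [-0.5312, -3.0962, 0.0025], 'wrist_force': [-0.3539, 0.6216, -0.8798], 'moment': [0.0392, -0.0163, -0.0135], 'grip_width': 0.0853}
scene {'fx': 435.6126447474734, 'fy': 435.6126447474734, 'cx': 278.1816674418548, 'cy': 211.10509164893065, 'position': array([1.32888757, 0.17651145, 0.63943265]), 'attitude': array([0.70194952, 0.85644328, 1.63937269])}
scene stout_grip 0.76 [0.5488 0.1678 0.1629] [354. 195.]
scene stout_grip 0.56 [0.5501 0.1694 0.1402] [354. 205.]
scene slim_grip 0.82 [ 0.5404 -0.2261  0.0685] [182. 206.]
scene outlet 0.63 [0.5494 0.1673 0.1398] [353. 204.]
scene slot_stout 0.65 [ 0.5286 -0.1439  0.038 ] [218. 218.]
scene slot_slim 0.7 [ 0.5486 -0.3191  0.0377] [146. 213.]
scene slot_slim 0.67 [ 0.5335 -0.2257  0.0375] [185. 215.]
scene slot_medium 0.9 [ 0.5445 -0.3155  0.0389] [149. 212.]
scene halfway_mark 0.7
[... 1082 characters left out ...]

top slot_stout 0.22 [0.5542 0.166  0.1244] [197. 231.]
top slot_slim 0.76 [ 0.5407 -0.2285  0.0405] [389. 241.]
top slot_medium 0.9 [ 0.5509 -0.3174  0.0422] [431. 236.]
top slot_medium 0.49 [0.5512 0.1664 0.1305] [196. 233.]
top halfway_mark 0.63 [0.5808 0.1894 0.1306] [185. 217.]
top halfway_mark 0.47 [ 0.5516 -0.317   0.0404] [430. 236.]
top rack 0.46 [ 0.4572  0.0017 -0.006 ] [281. 280.]
top inflator 0.86 [ 0.5593  0.2186 -0.0014] [184. 234.]
top ribbon_spool 0.77 [ 0.7373 -0.0464  0.0035] [302. 156.]
top balloon_weight 0.55 [ 0.5516 -0.3198  0.0422] [432. 236.]
top tape_dispenser 0.73 [0.549  0.1668 0.1372] [195. 233.]
top tape_dispenser 0.62 [7.367e-01 1.765e-01 1.000e-04] [205. 156.]
```

View pics/top0.png

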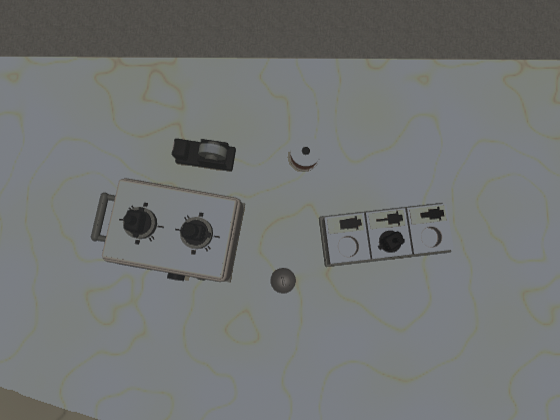

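View pics/scene0.png

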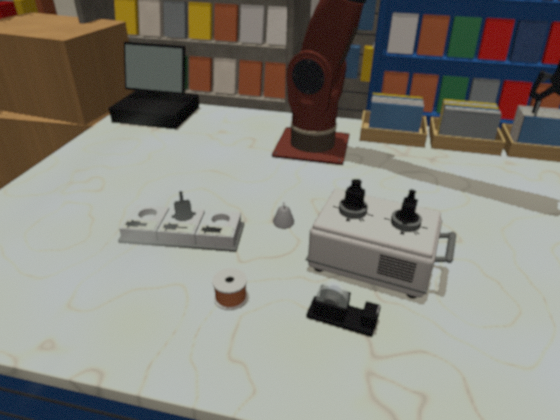

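```bash
python3 - <<'E'
from h import *
c=vision.calibration("top"); im,d=vision.grab_frame("top"); P=cloud(c,d)
def rect(lo,hi,xr,yr):
    m=(P[...,2]>lo)&(P[...,2]<hi)&(P[...,0]>xr[0])&(P[...,0]<xr[1])&(P[...,1]>yr[0])&(P[...,1]<yr[1])&(d>0)
    m=cv2.morphologyEx(m.astype(np.uint8),cv2.MORPH_OPEN,np.ones((3,3)))>0
    q=P[m]; r=cv2.minAreaRect((q[:,:2]*1000).astype(np.float32)); print(m.sum(),r,np.median(q[:,2])); return r
rect(.112,.137,(.4,.75),(.05,.4))
rect(.028,.05,(.42,.7),(-.45,-.06))
cr=im[190:280,310:460]; save("c1.png",cv2.convertScaleAbs(cv2.resize(cr,None,fx=5,fy=5,interpolation=cv2.INTER_CUBIC),alpha=1.6))
# tilt of tool
print(R.from_rotvec(ctrl.sense()["tcp_rot"]).as_matrix().round(3))
E
```

```text
8310 ((559.8348388671875, 219.62355041503906), (238.7757568359375, 161.5536346435547), 80.34344482421875) 0.12429532730822562
4835 ((558.1210327148438, -227.13619995117188), (100.1045913696289, 266.8512878417969), 6.630699157714844) 0.0401218926126411
[[-0.943  0.333 -0.   ]
 [ 0.333  0.943 -0.   ]
 [-0.    -0.    -1.   ]]
```

View pics/c1.png

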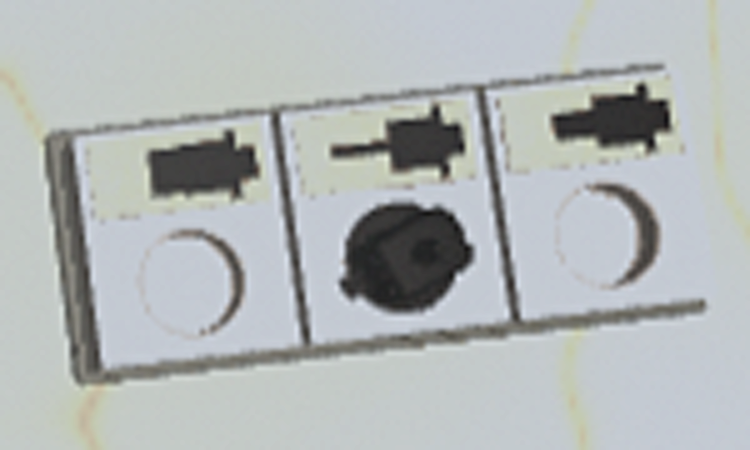

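```bash
cat > plan.py <<'E'
from h import *
def plan(pos,ydir_deg,n,M=None,p=None):
    """rows to tool-down pose, tool y at ydir_deg (mod 180, nearest)"""
    s=ctrl.sense(); p=np.array(s["tcp_pos"]) if p is None else p; M=R.from_rotvec(s["tcp_rot"]).as_matrix() if M is None else M
    cur=np.degrees(np.arctan2(M[1,1],M[0,1])); dz=-np.radians((ydir_deg-cur+90)%180-90)
    t=np.array(pos)
    print("from",p.round(4),"y at",round(cur,2),"turn",round(dz,3),"tilt",M[:,2].round(4))
    for k in range(n):
        if k%5==0: print("--")
        v=M.T@(t-p)/(n-k); v=np.round(v,4); r=round(dz/(n-k),4); dz-=r
        p=p+M@v; M=M@R.from_rotvec([0,0,r]).as_matrix()
        print([0,0,r,*map(float,v)])
    return p,M
E
python3 -c "
from plan import *
plan([.551,.165,.29],-9.66,15)"
```

```text
from [0.2166 0.6128 0.25  ] y at 70.53 turn 1.4 tilt [-0. -0. -1.]
--
[0, 0, np.float64(0.0933), -0.031, -0.0207, -0.0027]
[0, 0, np.float64(0.0933), -0.0328, -0.0177, -0.0027]
[0, 0, np.float64(0.0933), -0.0343, -0.0146, -0.0027]
[0, 0, np.float64(0.0933), -0.0355, -0.0114, -0.0027]
[0, 0, np.float64(0.0933), -0.0364, -0.008, -0.0027]
--
[0, 0, np.float64(0.0933), -0.037, -0.0046, -0.0026]
[0, 0, np.float64(0.0933), -0.0372, -0.0011, -0.0027]
[0, 0, np.float64(0.0933), -0.0372, 0.0024, -0.0026]
[0, 0, np.float64(0.0933), -0.0368, 0.0058, -0.0027]
[0, 0, np.float64(0.0933), -0.0361, 0.0092, -0.0026]
--
[0, 0, np.float64(0.0933), -0.0351, 0.0125, -0.0027]
[0, 0, np.float64(0.0933), -0.0337, 0.0157, -0.0026]
[0, 0, np.float64(0.0933), -0.0321, 0.0188, -0.0027]
[0, 0, np.float64(0.0933), -0.0303, 0.0218, -0.0026]
[0, 0, np.float64(0.0934), -0.0281, 0.0244, -0.0027]
```

Request:
{"op": "arm_command", "data": {"steps": [[0, 0, 0.093, -0.031, -0.021, -0.003], [0, 0, 0.093, -0.033, -0.018, -0.003], [0, 0, 0.093, -0.034, -0.015, -0.003], [0, 0, 0.093, -0.035, -0.011, -0.003], [0, 0, 0.093, -0.036, -0.008, -0.003]]}}

```text
invalid input at $.steps[0]: expected 7 numbers
```

Request:
{"op": "arm_command", "data": {"steps": [[0, 0, 0.093, -0.031, -0.021, -0.003, 1], [0, 0, 0.093, -0.033, -0.018, -0.003, 1], [0, 0, 0.093, -0.034, -0.015, -0.003, 1], [0, 0, 0.093, -0.035, -0.011, -0.003, 1], [0, 0, 0.093, -0.036, -0.008, -0.003, 1]]}}

```text
clock: 1.77
tcp_pos: [0.3281, 0.4621, 0.2653]
tcp_rot: [-1.237, -2.888, -0.001]
wrist_force: [-0.1, 0.5, 0.0]
grip_width: 0.0852
```

Request:
{"op": "arm_command", "data": {"steps": [[0, 0, 0.093, -0.037, -0.005, -0.003, 1], [0, 0, 0.093, -0.037, -0.001, -0.003, 1], [0, 0, 0.093, -0.037, 0.002, -0.003, 1], [0, 0, 0.093, -0.037, 0.006, -0.003, 1], [0, 0, 0.093, -0.036, 0.009, -0.003, 1]]}}

```text
clock: 2.18
tcp_pos: [0.4392, 0.3127, 0.2805]
tcp_rot: [-1.869, -2.525, -0.001]
wrist_force: [0.7, 0.5, 0.2]
grip_width: 0.0857
```

Request:
{"op": "arm_command", "data": {"steps": [[0, 0, 0.093, -0.035, 0.012, -0.003, 1], [0, 0, 0.093, -0.034, 0.016, -0.003, 1], [0, 0, 0.093, -0.032, 0.019, -0.003, 1], [0, 0, 0.093, -0.03, 0.022, -0.003, 1], [0, 0, 0.093, -0.028, 0.024, -0.003, 1]]}}

```text
clock: 2.6
tcp_pos: [0.5509, 0.1642, 0.2955]
tcp_rot: [2.4, 2.027, 0.001]
wrist_force: [0.4, 0.7, -0.4]
grip_width: 0.0856
```

```bash
python3 - <<'E'
from plan import *
vision.grab_frame("wrist")
s=ctrl.sense(); print(s["tcp_pos"],s["qd"].round(3) if hasattr(s["qd"],'round') else s["qd"],np.round(s["q"],2))
c=vision.calibration("wrist"); print(c)
im,d=vision.grab_frame("wrist"); save("w1.png",im)
for l in ["stout_grip","outlet","halfway_mark","stout_nozzle"]:
    for r in vision.mark_of(l,"wrist")[:2]:
        P=w(c,r["location"]); print(l,round(r["p"],2),P.round(4),np.round(px(c,P)))
np.save("d1.npy",d)
plan([.551,.165,.29],-9.66,1)
E
```

```text
[0.55471905 0.15635402 0.29627703] [-0.026 -0.037 -0.019  0.04   0.046 -0.006  0.033] [-0.82  0.17  0.54  1.61 -0.08  1.39 -0.46]
{'fx': 371.4351608967873, 'fy': 371.4351608967873, 'cx': 283.2418182107961, 'cy': 209.85905812657847, 'position': array([0.56736717, 0.23253893, 0.41995056]), 'attitude': array([-0.30581084,  0.02395193, -0.18225808])}
stout_grip 0.66 [0.5503 0.1704 0.1718] [274. 190.]
halfway_mark 0.7 [0.5757 0.1912 0.1245] [302. 144.]
stout_nozzle 0.72 [0.5491 0.167  0.1328] [274. 182.]
stout_nozzle 0.45 [0.575  0.1892 0.1225] [301. 147.]
from [0.5495 0.167  0.2948] y at -9.27 turn 0.007 tilt [-6.e-04  4.e-04 -1.e+00]
--
[0, 0, np.float64(0.0068), -0.0017, 0.0018, 0.0048]
```

```bash
python3 - <<'E'
from plan import *
c=vision.calibration("wrist"); print(ctrl.sense()["tcp_pos"],c["position"],c["attitude"])
im,d=vision.grab_frame("wrist"); save("w1.png",im)
for l in ["stout_grip","outlet","halfway_mark","stout_nozzle"]:
    for r in vision.mark_of(l,"wrist")[:2]:
        P=w(c,r["location"]); print(l,round(r["p"],2),P.round(4),np.round(px(c,P)))
P=cloud(c,d); import numpy as np
# flange+ears+collar at collar-top level, and body top (0.127+0.052=.179)
for lo,hi in((.17,.185),(.19,.205)):
    m=(P[...,2]>lo)&(P[...,2]<hi)&(np.hypot(P[...,0]-.551,P[...,1]-.166)<.03)&(d>0)
    q=P[m]; 
    if len(q)>20: print(lo,len(q),q.mean(0),cv2.minAreaRect((q[:,:2]*1000).astype(np.float32)))
plan([.551,.166,.22],-9.66,1)
E
```

```text
[0.54945653 0.16700364 0.29481664] [0.5609286  0.24311446 0.41867369] [-0.30343943  0.02496619 -0.15971126]
stout_grip 0.74 [0.5478 0.1704 0.1729] [282. 205.]
halfway_mark 0.74 [0.5781 0.1891 0.1266] [316. 160.]
halfway_mark 0.74 [ 0.4599  0.0027 -0.0054] [236. 299.]
stout_nozzle 0.55 [0.5494 0.1705 0.1297] [284. 189.]
0.17 1036 [0.55001965 0.17636887 0.17787096] ((548.7926025390625, 168.5526580810547), (39.87154006958008, 28.06807518005371), 79.9308853149414)
0.19 967 [0.54885888 0.16978845 0.19848008] ((548.76220703125, 168.59339904785156), (21.539031982421875, 20.99936294555664), 82.33304595947266)
from [0.5496 0.1667 0.295 ] y at -9.29 turn 0.006 tilt [-1.e-04  2.e-04 -1.e+00]
--
[0, 0, np.float64(0.0064), -0.0005, 0.0015, 0.075]
```

View pics/w1.png

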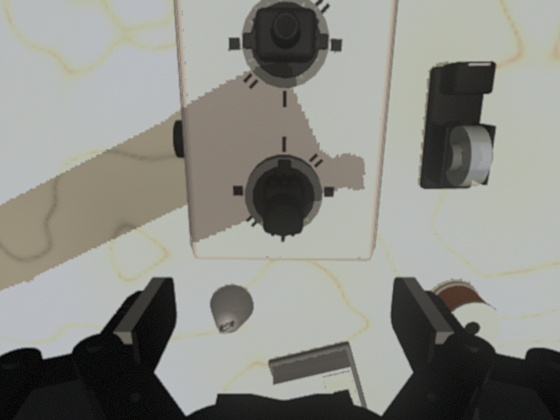

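Request:
{"op": "arm_command", "data": {"steps": [[0, 0, 0.006, 0.001, 0, 0.03, 1], [0, 0, 0, 0, 0, 0.03, 1], [0, 0, 0, 0, 0, 0.03, 1], [0, 0, 0, 0, 0, 0.025, 1], [0, 0, 0, 0, 0, 0.01, 1]]}}

```text
clock: 3.57
tcp_pos: [0.5481, 0.1667, 0.1665]
tcp_rot: [-2.4, -2.025, 0.007]
wrist_force: [-1.0, -0.0, -0.2]
grip_width: 0.0854
```

Request:
{"op": "arm_command", "data": {"steps": [[0, 0, 0, 0, 0, 0, 0], [0, 0, 0, 0, 0, 0, 0], [0, 0, 0, 0, 0, 0, 0], [0, 0, 0, 0, 0, 0, 0], [0, 0, 0, 0, 0, 0, 0]], "squeeze": 40}}

```text
clock: 3.98
tcp_pos: [0.551, 0.1672, 0.1717]
tcp_rot: [2.402, 2.025, 0.004]
wrist_force: [1.4, 0.6, 3.3]
grip_width: 0.0277
```

Request:
{"op": "arm_command", "data": {"steps": [[0, 0, 0, 0, 0, 0, 0], [0, 0, 0, 0, 0, 0, 0], [0, 0, 0, 0, 0, 0, 0], [0, 0, 0, 0, 0, 0, 0], [0, 0, 0, 0, 0, 0, 0]]}}

```text
clock: 4.4
tcp_pos: [0.5511, 0.1671, 0.1717]
tcp_rot: [2.402, 2.024, 0.004]
wrist_force: [-0.2, -1.1, 5.9]
grip_width: 0.0271
```

Request:
{"op": "arm_command", "data": {"steps": [[0, 0, 0, 0, 0, -0.005, 0], [0, 0, 0, 0, 0, -0.015, 0], [0, 0, 0, 0, 0, -0.02, 0], [0, 0, 0, 0, 0, -0.03, 0], [0, 0, 0, 0, 0, -0.01, 0]]}}

```text
clock: 4.82
tcp_pos: [0.5515, 0.1669, 0.2543]
tcp_rot: [2.402, 2.024, 0.007]
wrist_force: [1.0, 0.3, -0.3]
grip_width: 0.0273
```

```bash
python3 - <<'E'
from plan import *
print(ctrl.sense()["grip_width"],ctrl.sense()["wrist_force"])
c=vision.calibration("wrist"); im,d=vision.grab_frame("wrist"); save("w2.png",im); P=cloud(c,d)
print(P[150:260:20,285].round(3))
plan([.532,-.138,.22],6.6-0,10)
E
```

```text
0.02728409449722706 [ 0.96218161  0.26713124 -0.29898518]
[[0.559 0.207 0.125]
 [0.557 0.196 0.141]
 [0.554 0.179 0.126]
 [0.556 0.196 0.227]
 [0.555 0.187 0.227]
 [0.555 0.187 0.248]]
from [0.5519 0.1671 0.2549] y at -9.76 turn -0.286 tilt [ 0.0055  0.0029 -1.    ]
--
[0, 0, np.float64(-0.0286), -0.0304, 0.0032, 0.0034]
[0, 0, np.float64(-0.0286), -0.0305, 0.0023, 0.0034]
[0, 0, np.float64(-0.0285), -0.0306, 0.0014, 0.0034]
[0, 0, np.float64(-0.0286), -0.0306, 0.0006, 0.0034]
[0, 0, np.float64(-0.0285), -0.0306, -0.0003, 0.0034]
--
[0, 0, np.float64(-0.0286), -0.0306, -0.0012, 0.0034]
[0, 0, np.float64(-0.0285), -0.0305, -0.002, 0.0034]
[0, 0, np.float64(-0.0286), -0.0304, -0.0029, 0.0033]
[0, 0, np.float64(-0.0285), -0.0303, -0.0038, 0.0034]
[0, 0, np.float64(-0.0286), -0.0303, -0.0046, 0.0033]
```

View pics/w2.png

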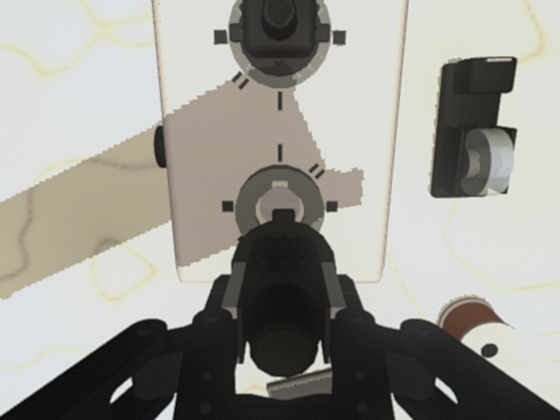

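Request:
{"op": "arm_command", "data": {"steps": [[0, 0, -0.029, -0.03, 0.003, 0.005, 0], [0, 0, -0.029, -0.031, 0.002, 0.005, 0], [0, 0, -0.029, -0.031, 0.001, 0.005, 0], [0, 0, -0.029, -0.031, 0.001, 0.005, 0], [0, 0, -0.029, -0.031, 0, 0.005, 0]]}}

```text
clock: 5.28
tcp_pos: [0.5394, 0.0115, 0.2243]
tcp_rot: [-2.247, -2.195, 0.0]
wrist_force: [-0.1, 0.1, -0.6]
grip_width: 0.0274
```

Request:
{"op": "arm_command", "data": {"steps": [[0, 0, -0.029, -0.031, -0.001, 0.01, 0], [0, 0, -0.029, -0.03, -0.002, 0.015, 0], [0, 0, -0.029, -0.03, -0.003, 0.015, 0], [0, 0, -0.029, -0.03, -0.004, 0.015, 0], [0, 0, -0.029, -0.03, -0.005, 0.015, 0]]}}

```text
clock: 5.7
tcp_pos: [0.5293, -0.1399, 0.154]
tcp_rot: [-2.082, -2.352, -0.0]
wrist_force: [0.7, 0.7, -0.0]
grip_width: 0.0274
```

Request:
{"op": "arm_command", "data": {"steps": [[0, 0, 0, 0, 0, 0, 0], [0, 0, 0, 0, 0, 0, 0], [0, 0, 0, 0, 0, 0, 0], [0, 0, 0, 0, 0, 0, 0], [0, 0, 0, 0, 0, 0, 0]]}}

```text
clock: 6.12
tcp_pos: [0.5305, -0.1373, 0.1554]
tcp_rot: [2.082, 2.352, 0.001]
wrist_force: [0.2, 0.3, -1.2]
grip_width: 0.0276
```

```bash
python3 - <<'E'
from plan import *
c=vision.calibration("wrist"); im,d=vision.grab_frame("wrist"); P=cloud(c,d); s=ctrl.sense()
np.savez("w3.npz",im=im,d=d,pos=c["position"],att=att(c)); 
def show(l):
    for r in vision.mark_of(l,"wrist")[:2]:
        Q=w(c,r["location"]); print(l,round(r["p"],2),Q.round(4),np.round(px(c,Q)))
for l in("slot_stout","slot_slim","slim_grip","stout_grip","stout_nozzle"): show(l)
# rectify plane z=0.04 at 0.25 mm/px, x up? -> world axes image: col=-y,row=-x
Rm=att(c);K=np.array([[c["fx"],0,c["cx"]],[0,c["fy"],c["cy"]],[0,0,1.]])
x1,y1,S=.62,-.07,.0004
W=np.array([[0,-S,x1],[-S,0,y1],[0,0,.04]]) # (col,row,1)->world
H=K@np.diag([1,-1,-1])@Rm.T@(W-np.outer(c["position"],[0,0,1]))
o=cv2.warpPerspective(im,np.linalg.inv(H),(700,450)); save("r3.png",o); save("w3.png",im)
plan([.532,-.138,.17],6.6,1)
E
```

```text
slot_stout 0.67 [ 0.529  -0.1404  0.0371] [282. 216.]
stout_grip 0.63 [ 0.5266 -0.1348  0.1553] [276. 299.]
stout_nozzle 0.96 [ 0.5299 -0.1348  0.1143] [284. 255.]
from [ 0.53   -0.1383  0.1552] y at 6.91 turn 0.005 tilt [ 2.e-04  1.e-04 -1.e+00]
--
[0, 0, np.float64(0.0054), 0.0001, 0.002, -0.0148]
```

View pics/r3.png

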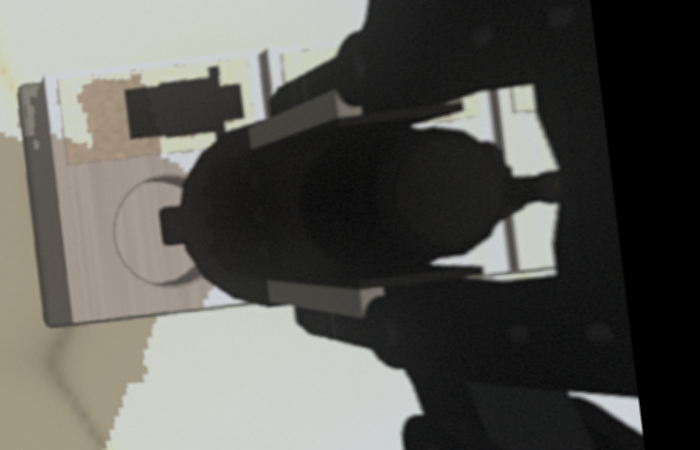

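```bash
python3 - <<'E'
from plan import *
z=np.load("w3.npz"); c=dict(vision.calibration("wrist")); d=z["d"]; P=cloud(c,d)
for lo,hi in((.181,.19),(.16,.171)):
    m=(P[...,2]>lo)&(P[...,2]<hi)&(np.hypot(P[...,0]-.53,P[...,1]+.138)<.022)&(d>0)
    q=P[m]; print(lo,len(q),q.mean(0).round(4),cv2.minAreaRect((q[:,:2]*1000).astype(np.float32)))
s=ctrl.sense(); print(s["tcp_pos"])
E
```

```text
0.181 3706 [ 0.5293 -0.1349  0.183 ] ((529.9025268554688, -136.5692138671875), (37.252685546875, 23.288606643676758), 6.866729259490967)
0.16 3844 [ 0.5283 -0.1278  0.1643] ((530.0407104492188, -134.07957458496094), (40.09159469604492, 31.876094818115234), 3.308579206466675)
[ 0.53001648 -0.13832246  0.15516381]
```

Request:
{"op": "arm_command", "data": {"steps": [[0, 0, 0, -0.001, -0.002, 0.02, 0], [0, 0, 0, 0, 0, 0.02, 0], [0, 0, 0, 0, 0, 0.018, 0], [0, 0, 0, 0, 0, 0.012, 0], [0, 0, 0, 0, 0, 0.01, 0]]}}

```text
clock: 6.83
tcp_pos: [0.5277, -0.1398, 0.074]
tcp_rot: [-2.084, -2.35, 0.001]
wrist_force: [0.1, 0.1, -0.6]
grip_width: 0.0273
```

Request:
{"op": "arm_command", "data": {"steps": [[0, 0, 0, 0, 0, 0.003, 0], [0, 0, 0, 0, 0, 0, 0], [0, 0, 0, 0, 0, 0, 0], [0, 0, 0, 0, 0, 0, 0], [0, 0, 0, 0, 0, 0, 0]]}}

```text
clock: 7.25
tcp_pos: [0.5286, -0.14, 0.0728]
tcp_rot: [2.084, 2.35, 0.001]
wrist_force: [-0.1, 0.5, -0.7]
grip_width: 0.0274
```

Request:
{"op": "arm_command", "data": {"steps": [[0, 0, 0, 0, 0, 0.002, 0], [0, 0, 0, 0, 0, 0.001, 0], [0, 0, 0, 0, 0, 0, 0], [0, 0, 0, 0, 0, 0, 0], [0, 0, 0, 0, 0, 0, 0]]}}

```text
clock: 7.67
tcp_pos: [0.5287, -0.14, 0.0706]
tcp_rot: [2.084, 2.35, 0.002]
wrist_force: [-4.9, 1.4, 15.6]
grip_width: 0.0274
```

Request:
{"op": "arm_command", "data": {"steps": [[0, 0, 0, 0, 0, 0, 0.7], [0, 0, 0, 0, 0, 0, 0.7], [0, 0, 0, 0, 0, 0, 0.7], [0, 0, 0, 0, 0, 0, 0.7], [0, 0, 0, 0, 0, 0, 0.7]]}}

```text
clock: 8.08
tcp_pos: [0.5279, -0.1399, 0.0689]
tcp_rot: [-2.084, -2.35, 0.0]
wrist_force: [-0.9, -0.1, 0.3]
grip_width: 0.0597
```

Request:
{"op": "arm_command", "data": {"steps": [[0, 0, 0, 0, 0, -0.02, 0.7], [0, 0, 0, 0, 0, -0.04, 0.7], [0, 0, 0, 0, 0, -0.04, 0.7], [0, 0, 0, 0, 0, -0.02, 1], [0, 0, 0, 0, 0, 0, 1]]}}

```text
clock: 8.5
tcp_pos: [0.5304, -0.1407, 0.1939]
tcp_rot: [2.081, 2.346, 0.008]
wrist_force: [0.6, 0.9, 0.8]
grip_width: 0.0815
```

```bash
python3 - <<'E'
from plan import *
vision.grab_frame("wrist");vision.grab_frame("wrist")
c=vision.calibration("wrist"); im,d=vision.grab_frame("wrist"); P=cloud(c,d); print(ctrl.sense()["tcp_pos"])
for l in("slot_stout","slot_slim","slim_grip","slim_nozzle","stout_nozzle"):
    for r in vision.mark_of(l,"wrist")[:2]:
        Q=w(c,r["location"]); print(l,round(r["p"],2),Q.round(4),np.round(px(c,Q)))
q=P[(P[...,2]>.093)&(P[...,2]<.11)&(np.hypot(P[...,0]-.528,P[...,1]+.138)<.03)&(d>0)]
print(len(q),q[:,2].max(),np.median(q[:,2]),cv2.minAreaRect((q[:,:2]*1000).astype(np.float32)))
save("w4.png",im)
plan([.54,-.228,.2],6.6,5)
E
```

```text
[ 0.52775414 -0.13962798  0.18853501]
slim_grip 0.71 [ 0.5377 -0.2265  0.0718] [282. 322.]
slim_nozzle 0.72 [ 0.5371 -0.2278  0.0245] [282. 291.]
stout_nozzle 0.67 [ 0.527  -0.1369  0.0274] [282. 191.]
923 0.10063253222108157 0.09809135399260019 ((528.0841064453125, -138.45970153808594), (21.080419540405273, 21.62630271911621), 5.845365047454834)
from [ 0.5275 -0.1398  0.188 ] y at 6.87 turn 0.005 tilt [-1.8e-03 -2.0e-04 -1.0e+00]
--
[0, 0, np.float64(0.0009), -0.0178, 0.0004, -0.0024]
[0, 0, np.float64(0.001), -0.0178, 0.0004, -0.0024]
[0, 0, np.float64(0.0009), -0.0178, 0.0004, -0.0024]
[0, 0, np.float64(0.001), -0.0178, 0.0004, -0.0024]
[0, 0, np.float64(0.0009), -0.0178, 0.0004, -0.0024]
```

View pics/w4.png

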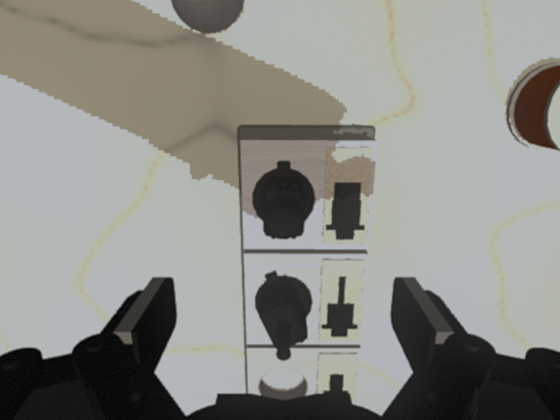

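Request:
{"op": "arm_command", "data": {"steps": [[0, 0, -0.08, -0.018, 0, -0.002, 1], [0, 0, -0.08, -0.018, 0.001, -0.002, 1], [0, 0, -0.08, -0.018, 0.003, -0.002, 1], [0, 0, -0.08, -0.017, 0.004, -0.002, 1], [0, 0, -0.08, -0.016, 0.005, -0.002, 1]]}}

```text
clock: 9.32
tcp_pos: [0.5634, -0.2198, 0.1985]
tcp_rot: [-1.571, -2.719, 0.001]
wrist_force: [-0.2, 0.4, -0.3]
grip_width: 0.0853
```

Request:
{"op": "arm_command", "data": {"steps": [[0, 0, 0, 0, 0, 0, 1], [0, 0, 0, 0, 0, 0, 1], [0, 0, 0, 0, 0, 0, 1], [0, 0, 0, 0, 0, 0, 1], [0, 0, 0, 0, 0, 0, 1]]}}

```text
clock: 9.73
tcp_pos: [0.5634, -0.2177, 0.1988]
tcp_rot: [-1.575, -2.717, -0.0]
wrist_force: [-0.3, -0.2, 0.4]
grip_width: 0.0857
```

```bash
python3 - <<'E'
from plan import *
c=vision.calibration("wrist"); im,d=vision.grab_frame("wrist"); P=cloud(c,d); print(ctrl.sense()["tcp_pos"])
for l in("slim_grip","slim_nozzle"):
    for r in vision.mark_of(l,"wrist")[:2]:
        Q=w(c,r["location"]); print(l,round(r["p"],2),Q.round(4),np.round(px(c,Q)))
for lo,hi in((.073,.083),(.042,.05),(.1,.112)):
  q=P[(P[...,2]>lo)&(P[...,2]<hi)&(np.hypot(P[...,0]-.538,P[...,1]+.2275)<.032)&(d>0)]
  if len(q)>9: print(len(q),np.median(q[:,2]),q.mean(0),cv2.minAreaRect((q[:,:2]*1000).astype(np.float32)))
save("w5.png",cv2.convertScaleAbs(im,alpha=1.5)[80:])
plan([.538,-.228,.068],32,1)
E
```

```text
[ 0.56350603 -0.2177372   0.19898031]
slim_grip 0.56 [ 0.5345 -0.2304  0.0693] [240. 203.]
slim_nozzle 0.88 [ 0.5321 -0.2261  0.025 ] [246. 182.]
1652 0.07730505251379503 [ 0.5376186  -0.22395726  0.07705968] ((538.146240234375, -226.77365112304688), (27.98404312133789, 39.56490707397461), 29.226146697998047)
991 0.04373867367860246 [ 0.53769788 -0.21754316  0.04384278] ((536.8558349609375, -220.61904907226562), (48.51240158081055, 44.503822326660156), 18.52796173095703)
218 0.10764656448262008 [ 0.53820008 -0.22628218  0.10721802] ((538.34423828125, -227.08177185058594), (9.586872100830078, 9.511659622192383), 74.65983581542969)
from [ 0.5636 -0.218   0.1991] y at 29.81 turn -0.038 tilt [ 1.e-04  3.e-04 -1.e+00]
--
[0, 0, np.float64(-0.0382), 0.004, -0.0272, 0.1311]
```

View pics/w5.png

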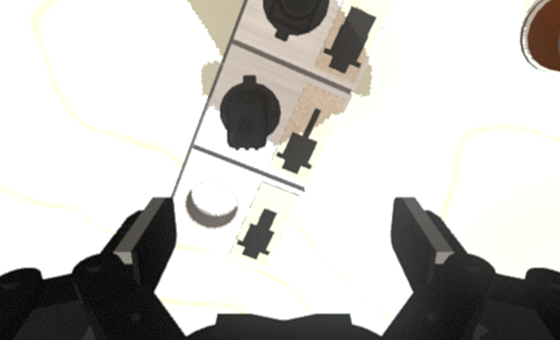

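Request:
{"op": "arm_command", "data": {"steps": [[0, 0, 0.01, 0.005, -0.026, 0, 1], [0, 0, 0, 0, 0, 0.035, 1], [0, 0, 0, 0, 0, 0.035, 1], [0, 0, 0, 0, 0, 0.035, 1], [0, 0, 0, 0, 0, 0.023, 1]]}}

```text
clock: 10.3
tcp_pos: [0.5374, -0.2262, 0.0683]
tcp_rot: [-1.588, -2.708, 0.0]
wrist_force: [-1.0, -0.2, -0.0]
grip_width: 0.0853
```

Request:
{"op": "arm_command", "data": {"steps": [[0, 0, 0, 0, 0, 0.001, 1], [0, 0, 0, 0, 0, 0, 0], [0, 0, 0, 0, 0, 0, 0], [0, 0, 0, 0, 0, 0, 0], [0, 0, 0, 0, 0, 0, 0]], "squeeze": 60}}

```text
clock: 10.72
tcp_pos: [0.5398, -0.2275, 0.0719]
tcp_rot: [1.588, 2.708, 0.002]
wrist_force: [-0.2, -0.4, 0.4]
grip_width: 0.0387
```

Request:
{"op": "arm_command", "data": {"steps": [[0, 0, 0, 0, 0, 0, 0], [0, 0, 0, 0, 0, 0, 0], [0, 0, 0, 0, 0, 0, 0], [0, 0, 0, 0, 0, 0, 0], [0, 0, 0, 0, 0, 0, 0]]}}

```text
clock: 11.13
tcp_pos: [0.5396, -0.2274, 0.0716]
tcp_rot: [1.588, 2.708, 0.002]
wrist_force: [-0.8, 0.2, 7.2]
grip_width: 0.027
```

Request:
{"op": "arm_command", "data": {"steps": [[0, 0, 0, 0, 0, -0.01, 0], [0, 0, 0, 0, 0, -0.02, 0], [0, 0, 0, 0, 0, -0.035, 0], [0, 0, 0, 0, 0, -0.04, 0], [0, 0, 0, 0, 0, -0.03, 0]]}}

```text
clock: 11.55
tcp_pos: [0.5387, -0.2277, 0.2088]
tcp_rot: [1.589, 2.707, 0.001]
wrist_force: [1.5, -0.2, 0.1]
grip_width: 0.0269
```

```bash
python3 - <<'E'
from plan import *
print(ctrl.sense()["grip_width"])
plan([.550,.167,.25],-9.7,15)
E
```

```text
0.0269170700379267
from [ 0.5387 -0.2277  0.2088] y at 29.17 turn 0.678 tilt [ 2.1e-03 -7.0e-04 -1.0e+00]
--
[0, 0, np.float64(0.0452), 0.0226, 0.0135, -0.0028]
[0, 0, np.float64(0.0452), 0.0232, 0.0125, -0.0028]
[0, 0, np.float64(0.0452), 0.0237, 0.0114, -0.0028]
[0, 0, np.float64(0.0452), 0.0242, 0.0103, -0.0028]
[0, 0, np.float64(0.0452), 0.0247, 0.0092, -0.0027]
--
[0, 0, np.float64(0.0452), 0.0251, 0.0081, -0.0028]
[0, 0, np.float64(0.0452), 0.0254, 0.0069, -0.0027]
[0, 0, np.float64(0.0453), 0.0257, 0.0058, -0.0028]
[0, 0, np.float64(0.0452), 0.0259, 0.0046, -0.0027]
[0, 0, np.float64(0.0453), 0.0261, 0.0034, -0.0028]
--
[0, 0, np.float64(0.0452), 0.0262, 0.0023, -0.0027]
[0, 0, np.float64(0.0453), 0.0263, 0.0011, -0.0028]
[0, 0, np.float64(0.0452), 0.0263, -0.0001, -0.0027]
[0, 0, np.float64(0.0453), 0.0263, -0.0014, -0.0028]
[0, 0, np.float64(0.0452), 0.0262, -0.0025, -0.0027]
```

Request:
{"op": "arm_command", "data": {"steps": [[0, 0, 0.045, 0.023, 0.014, -0.003, 0], [0, 0, 0.045, 0.023, 0.013, -0.003, 0], [0, 0, 0.045, 0.024, 0.011, -0.003, 0], [0, 0, 0.045, 0.024, 0.01, -0.003, 0], [0, 0, 0.045, 0.025, 0.009, -0.003, 0]]}}

```text
clock: 11.97
tcp_pos: [0.5419, -0.094, 0.2213]
tcp_rot: [1.887, 2.511, 0.001]
wrist_force: [0.4, -0.8, -0.2]
grip_width: 0.0268
```

Request:
{"op": "arm_command", "data": {"steps": [[0, 0, 0.045, 0.025, 0.008, -0.003, 0], [0, 0, 0.045, 0.025, 0.007, -0.003, 0], [0, 0, 0.045, 0.026, 0.006, -0.003, 0], [0, 0, 0.045, 0.026, 0.005, -0.003, 0], [0, 0, 0.045, 0.026, 0.003, -0.002, 0]]}}

```text
clock: 12.38
tcp_pos: [0.5458, 0.0377, 0.2354]
tcp_rot: [2.156, 2.284, 0.002]
wrist_force: [0.7, -0.4, -0.3]
grip_width: 0.0271
```

Request:
{"op": "arm_command", "data": {"steps": [[0, 0, 0.045, 0.026, 0.002, -0.002, 0], [0, 0, 0.045, 0.026, 0.001, -0.002, 0], [0, 0, 0.045, 0.026, 0, -0.002, 0], [0, 0, 0.045, 0.026, -0.001, 0, 0], [0, 0, 0.045, 0.026, -0.003, 0, 0]]}}

```text
clock: 12.8
tcp_pos: [0.5487, 0.1678, 0.2413]
tcp_rot: [2.399, 2.027, 0.002]
wrist_force: [0.4, -1.0, -0.1]
grip_width: 0.0267
```

Request:
{"op": "arm_command", "data": {"steps": [[0, 0, 0, 0, 0, 0, 0], [0, 0, 0, 0, 0, 0, 0], [0, 0, 0, 0, 0, 0, 0], [0, 0, 0, 0, 0, 0, 0], [0, 0, 0, 0, 0, 0, 0]]}}

```text
clock: 13.22
tcp_pos: [0.5489, 0.1655, 0.2404]
tcp_rot: [2.399, 2.029, 0.001]
wrist_force: [0.1, 0.3, -0.5]
grip_width: 0.0272
```

```bash
python3 - <<'E'
from plan import *
c=vision.calibration("wrist"); im,d=vision.grab_frame("wrist"); P=cloud(c,d); s=ctrl.sense(); tp=np.array(s["tcp_pos"]); print(tp)
for l in("outlet","slim_grip","slim_nozzle","halfway_mark"):
    for r in vision.mark_of(l,"wrist")[:2]:
        Q=w(c,r["location"]); print(l,round(r["p"],2),Q.round(4),np.round(px(c,Q)))
z0=tp[2]-.041-.0046; 
for lo,hi in((z0+.048,z0+.056),(z0+.078,z0+.086)):
  q=P[(P[...,2]>lo)&(P[...,2]<hi)&(np.hypot(P[...,0]-tp[0],P[...,1]-tp[1])<.02)&(d>0)]
  if len(q)>9: print(len(q),np.median(q[:,2]),q.mean(0),cv2.minAreaRect((q[:,:2]*1000).astype(np.float32)))
q=P[(P[...,2]>.136)&(P[...,2]<.146)&(np.hypot(P[...,0]-.55,P[...,1]-.167)<.04)&(d>0)]
(x,y),rr=cv2.minEnclosingCircle((q[:,:2]*1000).astype(np.float32)); print("collar",len(q),x,y,rr)
K=np.array([[c["fx"],0,c["cx"]],[0,c["fy"],c["cy"]],[0,0,1.]])
x1,y1,S=.64,.25,.00035
W=np.array([[S*0,-S,x1],[-S,0,y1],[0,0,.141]])
H=K@np.diag([1,-1,-1])@att(c).T@(W-np.outer(c["position"],[0,0,1]))
save("r6.png",cv2.warpPerspective(im,np.linalg.inv(H),(500,500)))
plan([.550,.167,.2],-9.7,1)
E
```

```text
[0.54886758 0.1656866  0.24032703]
outlet 0.36 [0.734  0.1786 0.0023] [473. 130.]
slim_grip 0.84 [0.5479 0.1666 0.2377] [283. 300.]
slim_grip 0.33 [0.7356 0.1742 0.0026] [474. 134.]
slim_nozzle 0.93 [0.5439 0.1652 0.1961] [275. 259.]
halfway_mark 0.62 [0.5758 0.1887 0.1257] [319. 173.]
5363 0.2462464845092267 [0.54907515 0.16998637 0.24620512] ((549.0162353515625, 166.6527557373047), (37.3361930847168, 33.337127685546875), 80.40140533447266)
1139 0.276365399626579 [0.55006468 0.16883644 0.27630254] ((549.55419921875, 168.18179321289062), (21.234697341918945, 32.367149353027344), 81.4654312133789)
collar 3103 548.7371826171875 168.55165100097656 30.366291046142578
from [0.5487 0.1665 0.2401] y at -9.49 turn 0.004 tilt [ 0.e+00  1.e-04 -1.e+00]
--
[0, 0, np.float64(0.0037), 0.0007, 0.0012, 0.0401]
```

View pics/r6.png

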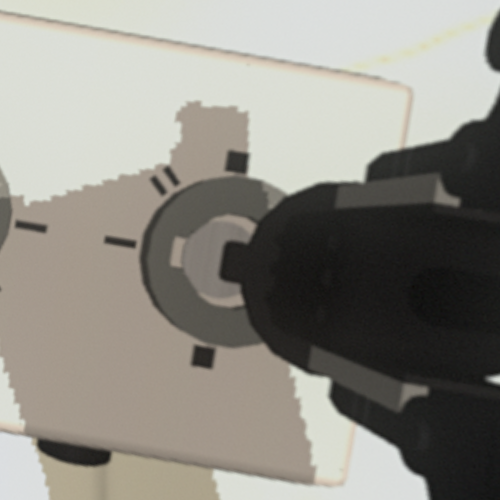

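Request:
{"op": "arm_command", "data": {"steps": [[0, 0, 0.003, 0.001, 0.001, 0.02, 0], [0, 0, 0, 0, 0, 0.02, 0], [0, 0, 0, 0, 0, 0.01, 0], [0, 0, 0, 0, 0, 0.004, 0], [0, 0, 0, 0, 0, 0.003, 0]]}}

```text
clock: 13.88
tcp_pos: [0.5497, 0.1676, 0.1827]
tcp_rot: [-2.4, -2.027, 0.001]
wrist_force: [0.3, -0.1, -0.2]
grip_width: 0.0272
```

Request:
{"op": "arm_command", "data": {"steps": [[0, 0, 0, 0, 0, 0.002, 0], [0, 0, 0, 0, 0, 0.001, 0], [0, 0, 0, 0, 0, 0, 0], [0, 0, 0, 0, 0, 0, 0], [0, 0, 0, 0, 0, 0, 0]]}}

```text
clock: 14.3
tcp_pos: [0.5501, 0.1678, 0.1805]
tcp_rot: [2.4, 2.027, 0.001]
wrist_force: [0.1, 0.3, -1.1]
grip_width: 0.0271
```

Entering freely (bottom ~6 mm into the collar). Continue.

Request:
{"op": "arm_command", "data": {"steps": [[0, 0, 0, 0, 0, 0.002, 0], [0, 0, 0, 0, 0, 0.002, 0], [0, 0, 0, 0, 0, 0.002, 0], [0, 0, 0, 0, 0, 0, 0], [0, 0, 0, 0, 0, 0, 0]]}}

```text
clock: 14.72
tcp_pos: [0.5497, 0.1676, 0.1738]
tcp_rot: [-2.4, -2.027, 0.001]
wrist_force: [0.0, -0.5, -0.2]
grip_width: 0.0269
```

Request:
{"op": "arm_command", "data": {"steps": [[0, 0, 0, 0, 0, 0.001, 0], [0, 0, 0, 0, 0, 0.001, 0], [0, 0, 0, 0, 0, 0, 0], [0, 0, 0, 0, 0, 0, 0], [0, 0, 0, 0, 0, 0, 0]]}}

```text
clock: 15.13
tcp_pos: [0.55, 0.1677, 0.1727]
tcp_rot: [-2.4, -2.027, -0.001]
wrist_force: [-1.2, -0.6, 5.5]
grip_width: 0.0269
```

Request:
{"op": "arm_command", "data": {"steps": [[0, 0, 0, 0, 0, 0.001, 0], [0, 0, 0, 0, 0, 0, 0], [0, 0, 0, 0, 0, 0, 0], [0, 0, 0, 0, 0, 0, 0], [0, 0, 0, 0, 0, 0, 0]]}}

```text
clock: 15.55
tcp_pos: [0.55, 0.1677, 0.1726]
tcp_rot: [-2.4, -2.027, -0.001]
wrist_force: [-7.1, -1.4, 14.4]
grip_width: 0.0271
```

Request:
{"op": "arm_command", "data": {"steps": [[0, 0, 0.04, 0, 0, 0, 0], [0, 0, 0.05, 0, 0, 0, 0], [0, 0, 0.05, 0, 0, 0, 0], [0, 0, 0.05, 0, 0, 0, 0], [0, 0, 0.05, 0, 0, 0, 0]]}}

```text
clock: 15.97
tcp_pos: [0.5505, 0.1681, 0.1726]
tcp_rot: [-2.627, -1.722, -0.003]
wrist_force: [-3.2, -1.0, 11.2]
grip_width: 0.0272
```

```bash
python3 - <<'E'
from plan import *
s=ctrl.sense(); print(s["clock"],s["wrist_force"],s["moment"],s["q"],s["grip_width"])
plan([.550,.1677,.1727],-54.7,1)
E
```

```text
15.9667 [-3.16924091 -1.00670602 11.22642687] [-0.17738212  0.82623703  0.21588497] [-0.843025    0.25532318  0.55120585  1.77436189 -0.14621108  1.15042277
 -0.65677364] 0.02722099879137346
from [0.5505 0.1681 0.1726] y at -23.5 turn 0.545 tilt [ 0.0017  0.0013 -1.    ]
--
[0, 0, np.float64(0.5446), -0.0005, -0.0003, -0.0001]
```

Request:
{"op": "arm_command", "data": {"steps": [[0, 0, 0.05, 0, 0, -0.001, 0], [0, 0, 0.06, 0, 0, 0, 0], [0, 0, 0.06, 0, 0, 0, 0], [0, 0, 0.06, 0, 0, 0, 0], [0, 0, 0.06, 0, 0, 0, 0]]}}

```text
clock: 16.38
tcp_pos: [0.55, 0.1683, 0.1727]
tcp_rot: [-2.848, -1.324, -0.001]
wrist_force: [-1.7, 1.3, 5.4]
grip_width: 0.0272
```

Request:
{"op": "arm_command", "data": {"steps": [[0, 0, 0.06, 0, 0, 0, 0], [0, 0, 0.06, 0, 0, 0, 0], [0, 0, 0.05, 0, 0, 0, 0], [0, 0, 0.05, 0, 0, 0, 0], [0, 0, 0.03, 0, 0, 0, 0]]}}

```text
clock: 16.8
tcp_pos: [0.5501, 0.1682, 0.1727]
tcp_rot: [-2.991, -0.959, -0.001]
wrist_force: [-1.8, -0.0, 3.9]
grip_width: 0.0273
```

Request:
{"op": "arm_command", "data": {"steps": [[0, 0, 0, 0, 0, 0, 0], [0, 0, 0, 0, 0, 0, 0], [0, 0, 0, 0, 0, 0, 0], [0, 0, 0, 0, 0, 0, 0], [0, 0, 0, 0, 0, 0, 0]]}}

```text
clock: 17.22
tcp_pos: [0.5501, 0.1682, 0.1727]
tcp_rot: [-2.989, -0.964, -0.001]
wrist_force: [-1.9, 1.0, 5.4]
grip_width: 0.0269
```

```bash
python3 - <<'E'
from plan import *
s=ctrl.sense(); print(s["clock"],s["wrist_force"],s["moment"],s["grip_width"])
plan([.550,.1677,.1727],-54.7,1)
c=vision.calibration("top"); im,d=vision.grab_frame("top"); P=cloud(c,d)
for l in("stout_nozzle","slim_nozzle","ribbon_spool","balloon_weight","tape_dispenser"):
    for r in vision.mark_of(l,"top")[:1]: print(l,round(r["p"],2),w(c,r["location"]).round(4))
im,d=vision.grab_frame("wrist"); save("w7.png",cv2.convertScaleAbs(im,alpha=1.5))
E
```

```text
17.2167 [-1.88439776  1.01640977  5.39881466] [0.09099154 0.39658327 0.07710725] 0.026906716049551818
from [0.5501 0.1682 0.1727] y at -54.24 turn 0.008 tilt [ 6.e-04  8.e-04 -1.e+00]
--
[0, 0, np.float64(0.008), -0.0003, 0.0003, -0.0]
stout_nozzle 0.86 [ 0.5312 -0.142   0.0247]
slim_nozzle 0.49 [0.5479 0.168  0.1244]
ribbon_spool 0.89 [ 0.7371 -0.0439  0.0029]
balloon_weight 0.55 [ 0.4534  0.0011 -0.0025]
tape_dispenser 0.77 [ 0.7383  0.1734 -0.0044]
```

View pics/w7.png

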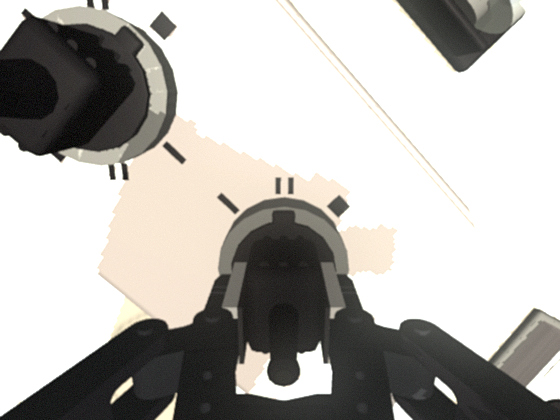

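```bash
python3 -c "
from bench import close_job
print(close_job())"
```

```text
the job is handed in; nothing more can be done
None
```

I changed the nozzle and handed the job in at about 17.3 s of the 61 s allowed. No verdict is reported.

- **Stout nozzle:** I lifted it out and let it go in its own slot. After release its top was at z = 0.098 m, which is the fully-home height, and it stood about 1 mm from my estimate of the slot centre.
- **Slim nozzle:** I took it from the rack and pressed it down until the flange met the collar, with the wrist reading about 14 N. I then twisted it clockwise and still held it at a 60 N grip setting when I handed in.
- **Last checks:** The tool stood at -54.2°, about 0.78 rad past the entry direction, with the height unchanged at 0.1727 m. The last wrist picture shows an ear of the nozzle pointing straight at the two halfway ribs.
- **Bystanders:** The last look put the spool, weight and tape dispenser within about 6 mm of where they started, which is roughly the networks' own accuracy.

**Disagreements and gaps:**
- I could not read the switch ring itself, so its angle is inferred from the tool.
- The outlet position from the cameras and from the gripped tool differed by 1–2.5 mm. The nozzle still went in without resistance.
- The final top-camera look put the stout nozzle about 4–5 mm from where the close-up showed it. I trusted the close-up, since the top camera's estimate is only good to about 4 mm.

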